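# Vibration reading on a laboratory vacuum pump

### The arm

A 6-joint arm with a two-finger parallel gripper is mounted at the origin on the work surface. World frame = base frame: x ahead of the robot, y to its left, z up, the work surface at z = 0. Lengths are in m, angles in degrees, forces in N, time in s.
With the tool pointing down it reaches from about 0.35 to 0.875 m from the base axis. Payload 4.2 kg.
Tool frame: the origin (TCP) lies midway between the tips of the shut fingers; the grasp point (between the pads) lies 19 mm behind it; y points along the fingers, z is the direction in which the jaws open and shut, and the axes are right-handed (so a half turn about y gives the same grasp; the last joint's range is limited). The gripper opens to 87 mm and grips with 3 to 60 N. Pads are 19 mm wide; open, the fingers measure 117 mm over their backs; the gripper's body (75 mm by 190 mm) begins 51 mm behind the grasp point.
Start: joints at [-60.699, 22.042, 0.453, 0, -68.411, -14.817], TCP at [0.156, -0.605, 0.223] pointing down, gripper open.
Joint ranges: [-179.83, 179.83], [-69.29, 118.12], [-61.27, 80.66], [-181.25, 117.63], [-171.15, -9.14], [-177.46, 177.46]. Speed limits (degrees/s): [159.86, 159.86, 180, 180, 180, 180].

### API

Orientations are given as [roll, pitch, yaw] about the fixed x, y, z axes, in that order (R = Rz(yaw) Ry(pitch) Rx(roll)).
In Python, from workcell import env gives the robot as it stands. The module is installed in compiled form; this text tells all that it offers. Calls block until the motion is done:
- env.goto(position, orientation): joint-space move of the TCP to a pose.
- env.move_straight(position, rotation=None, rate=0.15, force_limit=None): straight line of the TCP; rotation=None keeps the orientation; rate is the mean speed in m/s. With force_limit (N) it stops when the force on the tool has changed by that much, and returns True; else False.
- env.set_joints(angles): joint-space move.
- env.gripper_to(opening, grasp_force=None): opening from 0.0 (shut) to 1.0 (fully open); grasp_force is the grip in N (None keeps the last); returns when the fingers have stopped.
- env.dwell(seconds).
- env.inverse_kinematics(position, orientation): joint angles nearest the present ones, or None.
- env.read_state(): the state.
- env.grab_frame(name): name is "scene" or "side" or "wrist"; returns a dict with "image" (400x640x3 uint8, blue, green, red), "fx", "fy", "cx", "cy" (pixels), "position" and "orientation" of the camera in the world. Camera axes: x right, y up, looking along -z (the intrinsics and any distortion apply to the point x, -y, -z); pixel columns grow to the right and rows downward; lengths in m; the calibration is good to about 2 mm. The wrist camera is an equidistant fisheye: a pixel r from the principal point sees the ray r / f radians off the axis. A picture is of the moment at which its call begins. There is no depth.
A pose or a line that the arm cannot do raises env.Unreachable and nothing moves.
- env.close_job(): hands the job in, once; it reports no verdict.
Trained networks look in a picture, given as the dict that the camera call returned (one of the last four; its "shot" number tells which), for a name from the list of things; names that differ only in an ending like _2 or _b are one class to them, and where a whole thing is asked for, a point or a joint stands for the part that bears it (a point fixed in the world has none). Each returns a list of dicts, best first, with "score" (0 to 1); they miss things now and then, are a little off and sometimes report something else, mostly with a low value. They report only what shows in the picture. A call takes as long as a camera call. They do not tell look-alikes from the thing itself.
- env.search_frame(picture, thing): "xyz" ([x, y, z] in m, in world coordinates, good to about 4 mm: the middle of the surface that is visible of it).
- env.trace(picture, thing): "mask" (400x640 bool, what is visible of it).
The state is a dict: "clock": time; "joint_positions": joint angles; "qvel": joint speeds; "joint_torque": joint torques, N m; "position": TCP position; "tool_rot": TCP orientation; "force": force on the tool from outside, world axes, zero at the start; "wrist_torque": the same for the moment, N m; "opening": opening from 0.0 (shut) to 1.0 (fully open).
Only numpy, scipy, OpenCV 4.12 (cv2) and the standard library are available. Lean on these libraries where they do the work, as an engineer would, in place of code of your own. Each camera call takes 0.05 s, during which the arm holds its last target. There are 200 camera calls.

### The job

Take a vibration reading on the vacuum pump: lift the orange vibration pen out of its charging dock and put its sprung steel tip on the blue-ringed measuring disc (not the yellow-ringed one), with the pen square to the sloping face of the disc. Press gently until the tip is about half-way in, then keep it there, steady, for the reading of about three seconds; your program finishes while the gripper is still holding the pen pressed on the disc. Do not knock the other things on the bench about.

Things in the scene. Friction and masses are not known exactly. Their poses are not given: they have to be found in the camera images.
- pen_grip (a point): grip place of the pen, on its long axis in the black sleeve. Orange body 30 mm (own x) x 24 mm (y) x 100 mm (z, long axis, from tip to top end); this point is 35 mm below the top end, 65 mm above the body's lower end (shoulder). Below the shoulder: a black nose 18 mm across, 40 mm long, then the steel tip. About 0.14 kg; starts standing upright, tip down, in the dock
- pen_point (a point): the very end of the pen's steel tip (a ball 8 mm across), on the pen's axis, 121 mm below the grip place when the tip is fully out; it moves with the tip
- probe_tip (a joint): how far the sprung tip is pressed into the pen, in m: 0 fully out, 0.008 fully in (bottomed). It starts to move at about 1.4 N and takes 0.65 N more for each mm: about 4 N half-way, 6.6 N fully in
- dock: grey charging dock, fixed: block 76 x 66 mm, 70 mm tall, on a foot 110 x 90 mm. The pen's shoulder rests on its top over a 23 mm hole, inside a lip (top at 82 mm) 2 mm clear of the body all round; lift the pen straight up 70 mm or more to free it. Origin under its centre at bench level; axes as the docked pen's
- blue_disc: the measuring disc to use: a steel disc 26 mm across with a blue ring 40 mm across round it, on the bearing housing of the pump's motor next to the pump head. Origin at the centre of the disc's face, z axis straight out of the face; the face slopes 20 degrees down towards the pump's front
- yellow_disc: the other measuring disc, with a yellow ring, same size and slope, at the fan end of the motor; not to be used; origin and axes as the blue one
- pump: vacuum pump, fixed, grey, 320 mm along its y, 170 mm along x, nothing above 180 mm; origin under its centre, front to its -x, motor axis along y, 85 mm up. Its black pump head (top 163 mm) is at y +119 mm, the black box with green switch (top 177 mm) at y -35 mm, the blue disc at y +55 mm, the yellow at y -106 mm
- tube_rack: white plastic tube rack with seven white capped tubes, 85 x 205 mm, 130 mm tall, origin under its centre
- wash_bottle: round wash bottle, 72 mm across, 208 mm tall with a blue spout, origin under its centre
- beaker: empty glass beaker, 72 mm across, 95 mm tall, origin under its centre
- amber_bottle: brown reagent bottle, 68 mm across, 150 mm tall, origin under its centre
- vessel_a: capped digestion vessel, cream body with white cap, 56 mm across, 150 mm tall, origin under its centre
- vessel_b: second digestion vessel, same as the first
- screwdriver: screwdriver lying on the bench, 190 mm long, along its x axis
Things that resemble listed ones, but are neither listed nor needed, are in the scene too. There is more than one size of the part that bears pen_grip; the job needs the largest.

How it is judged:
By the outcome, as a careful person would: the job done as asked, in the order asked, and still so for the second after the job is handed in, while the arm keeps its last pose, push and grip.
It also fails if it takes over 45 s, if anything falls off the work surface, if the arm or the gripper's body presses on something with over 40 N, if the wrist force passes 120 N, or if a joint passes its speed limit or range.

## Working session

There is one attempt and no reset: what is moved stays moved. The work goes in short steps, each a Python script; the robot and the scene stay as the last script left them, time stands still between calls to the robot, and variables do not carry over. Pictures are saved under pics/ and viewed, about 8 in all and at most 12, crops included, and the job is handed in when it is done.

```bash
mkdir -p pics; cat > h.py <<'E'
from workcell import env
import numpy as np, cv2
from scipy.spatial.transform import Rotation as R
def Rm(o): return R.from_euler('xyz',o,degrees=True).as_matrix()
E
python3 - <<'E'
from h import *
for n in ["scene","side"]:
    f=env.grab_frame(n); cv2.imwrite(f"pics/{n}0.png",f["image"])
    print(n,{k:np.round(v,3) for k,v in f.items() if k not in("image",)})
    for t in ["pen_grip","pen_point","dock","blue_disc","yellow_disc","pump","tube_rack","wash_bottle","beaker","amber_bottle","vessel_a","screwdriver"]:
        print(t,[(np.round(d["xyz"],3).tolist(),round(d["score"],2)) for d in env.search_frame(f,t)][:4])
s=env.read_state();print(s)
E
```

```text
scene {'fx': np.float64(442.165), 'fy': np.float64(442.165), 'cx': np.float64(315.622), 'cy': np.float64(198.983), 'position': array([1.204, 0.977, 0.896]), 'orientation': array([ 55.742,   1.37 , 146.916]), 'shot': np.int64(1)}
pen_grip [([0.521, 0.346, 0.08], 0.67), ([0.516, 0.116, 0.088], 0.54), ([0.519, 0.238, 0.134], 0.52)]
pen_point []
dock [([0.53, 0.255, 0.044], 0.71)]
blue_disc []
yellow_disc []
pump [([0.577, -0.12, 0.111], 0.74)]
tube_rack [([0.437, 0.489, 0.019], 0.39), ([0.765, 0.111, 0.066], 0.35)]
wash_bottle [([0.767, -0.181, 0.106], 0.95), ([0.764, -0.077, 0.095], 0.23)]
beaker [([0.765, 0.112, 0.064], 0.91)]
amber_bottle [([0.768, -0.078, 0.094], 0.8)]
vessel_a [([0.768, 0.209, 0.097], 0.8), ([0.763, 0.016, 0.095], 0.68)]
screwdriver [([0.439, 0.489, 0.022], 0.48)]
side {'fx': np.float64(375.847), 'fy': np.float64(375.847), 'cx': np.float64(323.072), 'cy': np.float64(191.987), 'position': array([0.138, 0.855, 0.746]), 'orientation': array([  57.392,    0.658, -151.609]), 'shot': np.int64(2)}
pen_grip [([0.498, 0.239, 0.139], 0.94), ([0.505, 0.346, 0.088], 0.63), ([0
[... 520 characters left out ...]
([0.433, 0.495, 0.024], 0.82)]
{'clock': 1.3, 'joint_positions': array([-6.06957077e+01,  2.20405213e+01,  4.50934355e-01,  2.06426362e-04,
       -6.84137943e+01, -1.48167270e+01]), 'qvel': array([ 0.06812017, -0.03535974,  0.00570502, -0.00753413,  0.0018313 ,
       -0.00749948]), 'joint_torque': array([ 1.00333105e-03, -3.90475631e+01,  1.87623686e+01,  4.22466919e+00,
        1.54694170e-02, -1.75810283e-05]), 'position': array([ 0.15636075, -0.60507517,  0.22255125]), 'tool_rot': array([-8.99967803e+01,  1.05024210e-03,  1.44876413e+01]), 'force': array([-1.20380247, -0.05791494,  0.681431  ]), 'wrist_torque': array([-0.01375576, -0.01026065, -0.00956985]), 'opening': 1.00060654484121}
```

View pics/scene0.png

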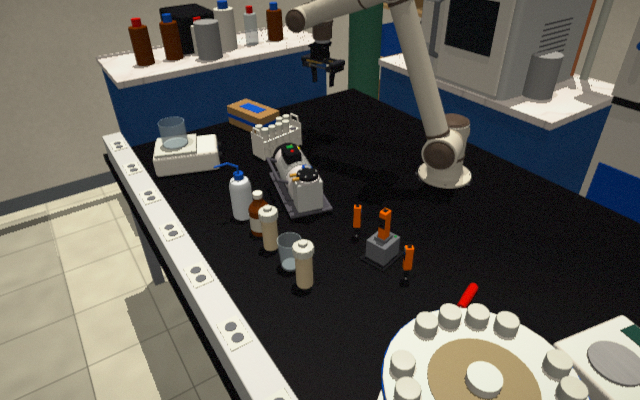

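View pics/side0.png

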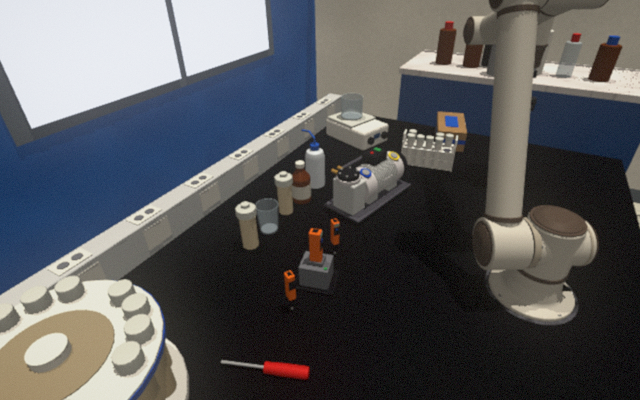

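Docked pen: scene (384,225), side (316,244). Look-alikes are the two smaller pens standing free at scene (357,217)/(408,260) and side (335,232)/(290,286). The blue disc is on the near (head) side at side (366,173), and the yellow one is at side (394,156). Next I'll fly over the pump for a look, then over the dock.

```bash
python3 - <<'E'
from h import *
s=env.read_state(); p=s["position"]
env.move_straight([p[0],p[1],0.36],rate=0.25)
def look(n):
    f=env.grab_frame("wrist"); cv2.imwrite(f"pics/{n}.png",f["image"])
    print(n,{k:np.round(v,3).tolist() for k,v in f.items() if k!="image"})
    return f
def S(f,ts):
    for t in ts: print(t,[(np.round(d["xyz"],4).tolist(),round(d["score"],2)) for d in env.search_frame(f,t)][:4])
env.goto([0.46,-0.17,0.38],[-90,0,-15]); f=look("w_pump"); S(f,["blue_disc","yellow_disc"])
env.goto([0.47,0.24,0.38],[-90,0,0]); f=look("w_dock"); S(f,["pen_grip","dock"])
print(env.read_state()["clock"])
a=cv2.imread("pics/w_pump.png");b=cv2.imread("pics/w_dock.png")
cv2.imwrite("pics/c1.png",cv2.resize(np.vstack([a,b]),None,fx=.75,fy=.75))
E
```

```text
w_pump {'fx': 309.707, 'fy': 309.707, 'cx': 321.054, 'cy': 202.878, 'position': [0.386, -0.151, 0.541], 'orientation': [-16.234, 0.023, 74.974], 'shot': 3}
blue_disc [([0.5275, -0.1468, 0.1429], 0.56)]
yellow_disc [([0.4885, -0.2982, 0.1454], 0.73)]
w_dock {'fx': 309.707, 'fy': 309.707, 'cx': 321.054, 'cy': 202.878, 'position': [0.394, 0.239, 0.542], 'orientation': [-16.268, 0.027, 89.947], 'shot': 4}
pen_grip [([0.4952, 0.2327, 0.1691], 0.94), ([0.5109, 0.3372, 0.1082], 0.78), ([0.5094, 0.1156, 0.1174], 0.62), ([0.4371, -0.5248, 0.0476], 0.25)]
dock [([0.4821, 0.2336, 0.0695], 0.72)]
5.7333
```

View pics/c1.png

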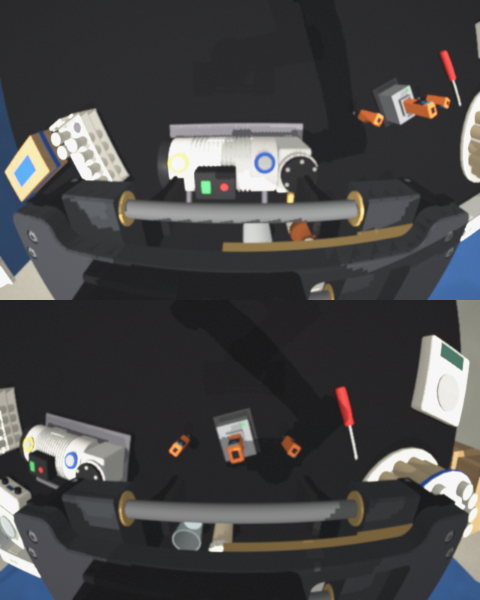

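Top picture: the blue disc is at (265,162) next to the black head and the yellow one is at (179,162). Bottom picture: the docked pen is at (235,447), with small pens at (179,445) and (291,447). Next I'll triangulate the rings and rectify the dock view to metric planes.

```bash
cat >> h.py <<'E'
WP=dict(fx=309.707,cx=321.054,cy=202.878)
def proj(P,pos,ori,f,cx,cy,fish):
    c=(np.asarray(P,float)-pos)@Rm(ori); x,y,z=c[...,0],-c[...,1],-c[...,2]
    if fish:
        r=np.hypot(x,y)+1e-12; k=np.arctan2(r,z)*f/r
    else: k=f/z
    return np.stack([cx+k*x,cy+k*y],-1)
def ray(px,pos,ori,f,cx,cy,fish):
    u=(np.asarray(px,float)-[cx,cy])/f
    if fish:
        t=np.linalg.norm(u); d=np.array([*(u/t*np.sin(t)),np.cos(t)])
    else: d=np.array([*u,1.])
    d=Rm(ori)@(d*[1,-1,-1]); return d/np.linalg.norm(d)
def rect(img,cam,c,z,half=.075,s=.0005):
    # rows downwards = +x, columns right = +y (as the wrist picture)
    a=np.arange(-half,half,s); Y,X=np.meshgrid(a,a)
    q=proj(np.stack([c[0]+X,c[1]+Y,0*X+z],-1),*cam).astype(np.float32)
    return cv2.remap(img,q[...,0],q[...,1],cv2.INTER_CUBIC)
def tri(obs):
    A=0;b=0
    for px,cam in obs:
        d=ray(px,*cam); M=np.eye(3)-np.outer(d,d); A=A+M; b=b+M@cam[0]
    X=np.linalg.solve(A,b); return X,[np.round(proj(X,*c)-p,1).tolist() for p,c in obs]
SIDE=(np.array([.138,.855,.746]),[57.392,.658,-151.609],375.847,323.072,191.987,False)
SCN=(np.array([1.204,.977,.896]),[55.742,1.37,146.916],442.165,315.622,198.983,False)
WPU=(np.array([.386,-.151,.541]),[-16.234,.023,74.974],309.707,321.054,202.878,True)
WDO=(np.array([.394,.239,.542]),[-16.268,.027,89.947],309.707,321.054,202.878,True)
E
python3 - <<'E'
from h import *
w=cv2.imread("pics/w_pump.png"); s=cv2.imread("pics/side0.png"); d=cv2.imread("pics/w_dock.png")
def ring(img,guess,lo,hi):
    h=cv2.cvtColor(img,cv2.COLOR_BGR2HSV); m=cv2.inRange(h,lo,hi)
    g=np.zeros_like(m); cv2.circle(g,tuple(int(v) for v in guess),24,255,-1); m&=g
    p=cv2.findNonZero(m); hull=cv2.convexHull(p); e=cv2.fitEllipse(hull); return np.array(e[0]),np.round(e[1],1),round(e[2]),len(p)
B=((100,110,50),(130,255,255)); Y=((20,90,80),(38,255,255))
for n,x,c in (("blue",[.5275,-.1468,.143],B),("yellow",[.4885,-.2982,.144],Y)):
    o=[]
    for img,cam in ((w,WPU),(s,SIDE),(d,WDO)):
        g=proj(x,*cam); e=ring(img,g,*c); print(n,g.round(),e); o.append((e[0],cam))
    print(tri(o[:2]),tri(o))
a=np.hstack([rect(d,WDO,(.505,.238),.07),rect(d,WDO,(.505,.238),.17)])
cv2.imwrite("pics/c2.png",a)
b=np.hstack([rect(w,WPU,(.5275,-.147),.143)]);cv2.imwrite("pics/c2b.png",b)
E
```

```text
blue [351. 217.] (array([352.5852356 , 216.75300598]), array([26.7, 27. ]), 14, 277)
blue [366. 171.] (array([365.19525146, 172.50750732]), array([ 7.8, 11.8]), 106, 35)
blue [ 91. 213.] (array([ 94.43302917, 213.529953  ]), array([15.8, 22. ]), 4, 119)
(array([ 0.53004697, -0.14471827,  0.1378496 ]), [[0.1, 0.1], [0.1, 0.0]]) (array([ 0.53020107, -0.14469767,  0.13775249]), [[0.1, 0.2], [0.0, 0.0], [-0.1, -0.1]])
yellow [238. 218.] (array([236.9042511, 217.       ]), array([18., 31.]), 90, 30)
yellow [393. 154.] (array([393.59909058, 155.38983154]), array([ 8.3, 11.9]), 117, 59)
yellow [ 36. 192.] (array([ 36.74824142, 192.30567932]), array([14.5, 23.2]), 4, 143)
(array([ 0.48851704, -0.30126077,  0.13873222]), [[0.0, 0.1], [0.0, 0.0]]) (array([ 0.48894854, -0.30138381,  0.13931582]), [[-0.0, 0.5], [-0.1, -0.2], [0.3, -0.6]])
```

View pics/c2.png

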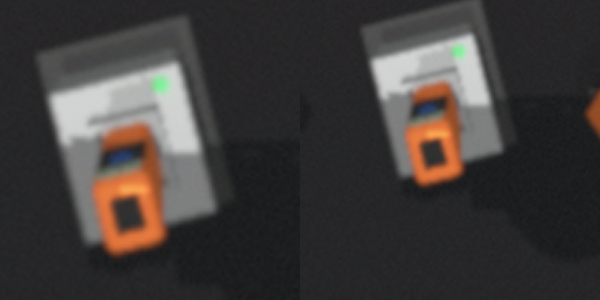

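The blue disc is at about (0.530,-0.145,0.138). Its spacing to the yellow disc is 162 mm (161 expected), which puts the pump yaw at about -14.8°. The rectified crop shows the large pen in the dock: dock block corners at (50,95), (88,243), (217,213), (180,62), size 76x66 as specified. That gives a centre of about (0.507,0.2305) and yaw of about 13.7°. I'll move above it and take a close check.

```bash
python3 - <<'E'
from h import *
env.goto([.507,.2305,.26],[-90,0,13.7])
f=env.grab_frame("wrist"); print(f["position"],f["orientation"])
cam=(f["position"],f["orientation"],f["fx"],f["cx"],f["cy"],True)
im=f["image"].copy()
c=np.array([.507,.2305]);Q=Rm([0,0,13.7])[:2,:2]
# model outlines: pen top, pen at lip height, dock block top
outs=[(.030,.024,.170,(255,255,0)),(.030,.024,.082,(0,255,0)),(.076,.066,.070,(0,0,255))]
big=cv2.resize(im,None,fx=4,fy=4,interpolation=cv2.INTER_CUBIC)
for a,b,z,col in outs:
    P=np.array([[-a,-b],[a,-b],[a,b],[-a,b]])/2@Q.T+c
    q=(proj(np.c_[P,[z]*4],*cam)+.5)*4; cv2.polylines(big,[q.astype(int)],True,col,1); print(z,(q/4).round(0).tolist())
m=(proj([.507,.2305,.12],*cam)*4).astype(int)
x0=max(m[0]-350,0);y0=max(m[1]-300,0)
cv2.imwrite("pics/c3.png",big[y0:y0+600,x0:x0+700])
print(env.read_state()["clock"],env.read_state()["force"])
E
```

```text
[0.43337349 0.21182482 0.42246895] [-1.63450654e+01  5.93001856e-02  1.03623848e+02]
0.17 [[308.0, 188.0], [309.0, 222.0], [337.0, 222.0], [337.0, 188.0]]
0.082 [[312.0, 170.0], [312.0, 196.0], [333.0, 196.0], [333.0, 170.0]]
0.07 [[294.0, 148.0], [295.0, 212.0], [350.0, 212.0], [351.0, 148.0]]
6.35 [-0.02986518  0.3216453   0.09912205]
```

View pics/c3.png

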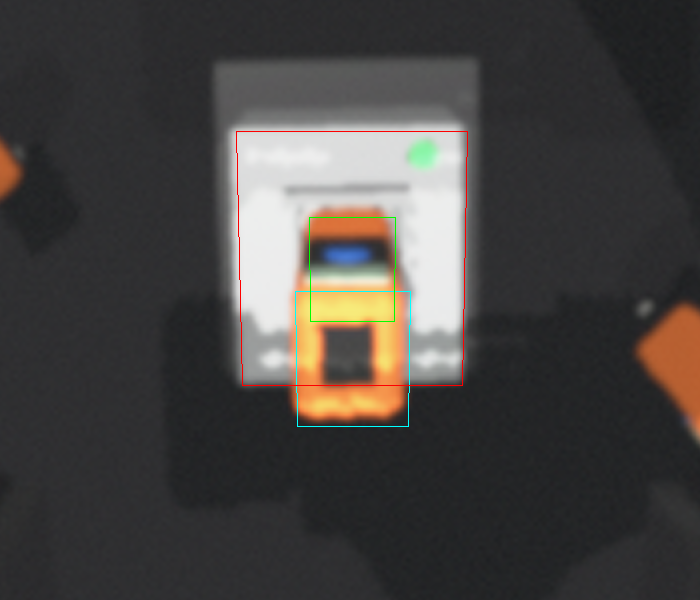

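The crop shows the docked pen's model outline matching within about 1–2 mm (pen top at (350,355), sitting slightly left and up), and the yaw is right. I'll correct for that, grasp and lift.

```bash
python3 - <<'E'
from h import *
c=np.array([.507,.2305])+Rm([0,0,13.7])[:2,:2]@[-.0015,-.001]
env.move_straight([*c,.116],rate=.12,rotation=[-90,0,13.7])
f0=env.read_state()["force"]
env.gripper_to(0.2,25)
s=env.read_state(); print(s["opening"]*87,s["force"]-f0)
env.move_straight([*c,.116+.10],rate=.08)
env.move_straight([*c,.116+.16],rate=.2)
s=env.read_state(); print(s["opening"]*87,s["force"]-f0,s["wrist_torque"],s["clock"],s["position"])
f=env.grab_frame("side");print(f["image"].shape); cv2.imwrite("pics/side1.png",f["image"])
g=env.grab_frame("scene"); cv2.imwrite("pics/scene1.png",g["image"])
P=np.array([[*c,.295],[*c,.295-.121]]) ; print(c)
o=[]
for im,cam in((f,SIDE),(g,SCN)):
    q=proj(P,*cam); m=q.mean(0).astype(int); print(q.round(1).tolist())
    o.append(cv2.resize(im["image"][m[1]-40:m[1]+40,m[0]-30:m[0]+30],None,fx=6,fy=6,interpolation=cv2.INTER_CUBIC))
    for k in q: cv2.circle(o[-1],tuple(int(v) for v in (k-m+[30.5,40.5])*6),3,(255,255,0),1)
cv2.imwrite("pics/c4.png",np.hstack(o))
E
```

```text
23.997865669110706 [ 0.90294656 -0.34520348 -0.77583424]
23.744157746727574 [ 1.47511343  0.01683077 -1.81537371] [ 0.00367415  0.06187242 -0.03323796] 10.5917 [0.50555392 0.2292616  0.27590147]
(400, 640, 3)
[0.50577951 0.22917319]
[[313.9, 187.2], [315.1, 229.2]]
[[387.9, 170.9], [385.0, 208.2]]
```

View pics/c4.png

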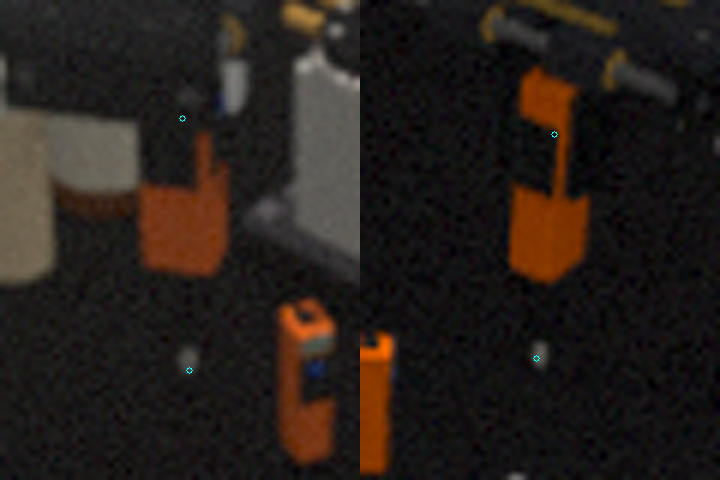

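The pen hangs straight in the hand: the predicted tip marks at (189,370) and (536,358) sit on the steel ball, and the 24 mm width confirms it is the large pen. I'll carry it to a standoff above the blue disc and check.

```bash
cat >> h.py <<'E'
PSI=np.radians(-14.75); T=np.radians(20)
N=np.array([-np.sin(T)*np.cos(PSI),-np.sin(T)*np.sin(PSI),np.cos(T)])
_z=np.array([-np.sin(PSI),np.cos(PSI),0]); RT=np.c_[np.cross(-N,_z),-N,_z]
ORI=R.from_matrix(RT).as_euler('xyz',degrees=True)
def tcp(disc,off): return np.asarray(disc)+N*(.102+off)
E
python3 - <<'E'
from h import *
D=[.530,-.1447,.138]
print(ORI,N)
p=env.read_state()["position"]; env.move_straight([p[0],p[1],.36],rate=.2)
env.goto(tcp(D,.12),ORI); env.move_straight(tcp(D,.025),rate=.12); env.dwell(.3)
s=env.read_state(); print(s["position"]-tcp(D,.025),s["tool_rot"],s["force"],s["clock"],s["opening"]*87)
tip=s["position"]-N*.102; axis=np.array([tip,tip-N*.025])
o=[]
for n in("side","wrist","scene"):
    f=env.grab_frame(n); cam=(f["position"],f["orientation"],f["fx"],f["cx"],f["cy"],n=="wrist")
    q=proj(axis,*cam); m=q[1].astype(int); print(n,q.round(1).tolist())
    k=6; c=cv2.resize(f["image"][max(m[1]-35,0):m[1]+35,m[0]-22:m[0]+22],None,fx=k,fy=k,interpolation=cv2.INTER_CUBIC)
    for a in q: cv2.circle(c,tuple(int(v) for v in (a-[m[0]-22,max(m[1]-35,0)]+.5)*k),3,(0,0,255),1)
    o.append(c)
cv2.imwrite("pics/c5.png",np.hstack(o))
E
```

```text
[-90.   -20.   -14.75] [-0.33074919  0.08707899  0.93969262]
[8.78518936e-05 3.12881541e-05 5.97324494e-04] [-89.97516217 -20.06321204 -14.75524533] [-0.03917082 -0.01406229 -1.42338899] 13.8417 23.756717402600476
side [[367.6, 167.0], [365.1, 172.5]]
wrist [[321.5, 202.6], [321.5, 195.4]]
scene [[309.2, 160.5], [307.0, 167.0]]
```

View pics/c5.png

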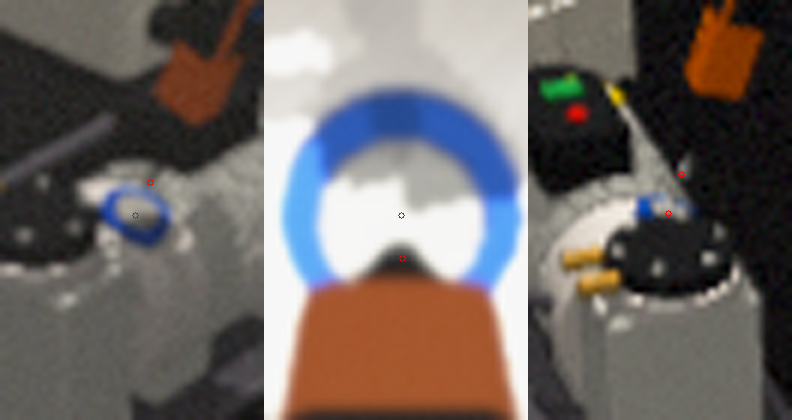

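The target mark falls on the centre of the blue ring in all three views (wrist (401,215), side (135,215)), and the yellow ring isn't involved. Now the gentle contact and press.

```bash
python3 - <<'E'
from h import *
D=np.array([.530,-.1447,.138])
def F():
    v=[]
    for _ in range(6): env.dwell(.03); v.append(env.read_state()["force"])
    return np.mean(v,0)
def off(): return (env.read_state()["position"]-D)@N-.102
env.move_straight(tcp(D,.008),rate=.03); env.dwell(.4); f0=F(); print("base",f0,off())
o=.008; 
while o>-.010:
    o-=.001; env.move_straight(tcp(D,o),rate=.01); d=F()-f0; fn=d@N
    print(round(o*1e3,1),round(off()*1e3,2),d.round(2),round(fn,2))
    if fn>3.5: break
s=env.read_state(); print(s["clock"],s["opening"]*87,s["wrist_torque"])
E
```

```text
base [-0.10334436 -0.2028611  -1.29070907] 0.00803114765298403
7.0 6.98 [ 0.18  0.44 -0.26] -0.26
6.0 6.01 [-0.06  0.3   0.01] 0.05
5.0 5.17 [-0.35  0.55  1.44] 1.52
4.0 4.1 [-0.9   0.54  2.04] 2.27
3.0 3.1 [-0.06  0.45  2.94] 2.82
2.0 2.09 [-0.68  0.94  3.25] 3.36
1.0 1.08 [-1.19  0.36  3.6 ] 3.8
18.4583 23.653614796808046 [0.13961883 0.62417406 0.01658577]
```

Force has reached 3.8 N with about 4.1 mm of travel after contact, and the two agree on half-way. I'll take one look while holding for the reading.

```bash
python3 - <<'E'
from h import *
D=np.array([.530,-.1447,.138]); f0=np.array([-.103,-.203,-1.291])
fs=[]
for _ in range(18):
    env.dwell(.2); s=env.read_state(); fs.append([(s["force"]-f0)@N,((s["position"]-D)@N-.102)*1e3])
fs=np.array(fs); print(fs.mean(0),fs.std(0),fs[:,0].round(1),s["clock"],s["tool_rot"],s["opening"]*87)
o=[]
tip=s["position"]-N*(.102-.0042)
for n in("side","wrist","scene"):
    f=env.grab_frame(n); cam=(f["position"],f["orientation"],f["fx"],f["cx"],f["cy"],n=="wrist")
    m=proj(tip,*cam).astype(int); print(m)
    o.append(cv2.resize(f["image"][m[1]-35:m[1]+35,m[0]-22:m[0]+22],None,fx=6,fy=6,interpolation=cv2.INTER_CUBIC))
cv2.imwrite("pics/c6.png",np.hstack(o))
E
```

```text
[3.95811841 1.02044934] [0.59726332 0.01469355] [4.4 4.7 3.8 3.8 4.6 4.1 3.4 3.6 2.6 3.2 4.8 3.5 4.7 3.4 3.9 4.  4.  4.9] 22.0583 [-90.00134212 -20.00029297 -14.74467071] 24.27951379906332
[365 171]
[321 203]
[307 165]
```

View pics/c6.png

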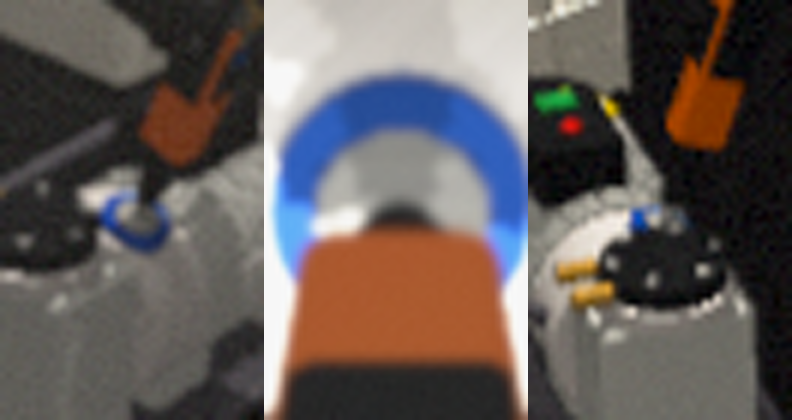

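```bash
python3 - <<'E'
from h import *
env.close_job()
E
```

```text
the job is handed in; nothing more can be done
```

The vibration reading on the blue-ringed disc was taken. I lifted the large orange pen straight out of its dock, put it square to the sloping disc, and handed the job in with the gripper still pressing it there. The robot's clock was at about 22 s of the 45 s allowed.

- **Right pen:** it measured 24 mm across the jaws, and it was the one standing in the dock, so not one of the two smaller pens.
- **Press depth:** over 3.6 s the force averaged 4.0 N and the arm held still to about 0.015 mm. By force the tip was in about 4.0 mm, and by travel after contact about 4.1 mm, so about half-way.
- **Force noise:** single force readings scattered between 2.6 and 4.9 N. I put that down to sensor noise, because the position did not move.
- **Squareness:** the tool tilt read 20.0°, matching the disc's stated slope. The last pictures showed the pen on the steel disc inside the blue ring.
- **Disagreements:**
  - Contact came about 5 mm earlier than my camera estimate of the disc height. That is more than the stated 2 mm camera error, but it fits the network's estimate of 0.143 m.
  - A small sideways force of up to about 1 N and a wrist torque of about 0.6 N·m showed while pressing.
  - In the last wrist picture the pen nose had shifted by about 1.4 pixels, roughly 1° of tilt at most, and I did not correct it.
- **Other items:** I planned every move clear of them and saw no sign of a knock in the force readings I took. I did not check each one in a final picture.

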